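# Start a clamp knob on its stud and clamp the workpiece

### The arm

A 6-joint arm with a two-finger parallel gripper is mounted at the origin on a cart in front of the work surface, level with it; the furniture and walls round the work are solid. World frame = base frame: x ahead of the robot, y to its left, z up, the work surface at z = 0. Lengths are in m, angles in rad, forces in N, time in s.
With the tool pointing down it reaches from about 0.25 to 0.775 m from the base axis. Payload 4 kg.
Tool frame: the origin (TCP) lies at the very end of the fingers, on their centre line; the grasp point (between the pads) lies 19 mm behind it; z points along the fingers, y is the line along which they close (so a half turn about z gives the same grasp; the last joint's range is limited). The gripper opens to 94 mm and grips with 3 to 60 N. Pads are 16 mm wide; open, the fingers measure 119 mm over their backs; the gripper's body (75 mm by 177 mm) begins 78 mm behind the grasp point.
Start: joints at [-1.256, 0.087, 1.371, -0, 1.684, -0.103], TCP at [0.223, -0.503, 0.168] pointing down, gripper open.
Joint ranges: [-3.1, 3.1], [-0.76, 2.03], [0.27, 2.55], [-1.08, 4.22], [0.17, 2.65], [-2.57, 2.57]. Speed limits (rad/s): [2.79, 2.79, 3.14, 3.14, 3.14, 3.14].

### API

Orientations are given as [roll, pitch, yaw] about the fixed x, y, z axes, in that order (R = Rz(yaw) Ry(pitch) Rx(roll)).
In Python, from bench import robot, vision gives the robot as it stands.
- The arm moves only by the shell command python3 -m crank 'ROWS'. ROWS is JSON, a list of rows, each a list of 3 entries, a list of its own where there are three numbers: the closure, from 0 (fully open) to 1 (shut), then the shift along the tool's x, y, z in m, then the turn, a rotation vector about the tool's x, y, z in degrees. A call has 1 to 8 rows; each row shifts and turns the commanded pose from where the row before left it, along the tool's axes as they then stand; what a row does not reach is not made up. A row lasts 1/10 s, in which the tool goes at most 50 mm and 8.59 degrees, less where a joint would pass 70% of its speed; a pose out of reach is approached as far as the arm can. A call with a gripper value outside its range is refused whole. The fingers move at their own pace and stop on an object; the grip force is fixed at half the most. Time passes only in rows, so rows that do not move let the fingers close. It gives the time, the measured TCP pose, the force, the opening and the grip force at its end, in the units of the state.
- robot.get_obs(): the state, without advancing time (a new reading comes with each control period).
- vision.snapshot(name): name is "side" or "top" or "wrist"; returns a dict with "color" (400x640x3 uint8, red, green, blue), "z_map" (400x640 float32, m along the optical axis (not along the pixel's ray), 0 where there is no reading), "fx", "fy", "cx", "cy" (pixels), "R" (3x3) and "t" (3): a world point X has camera coordinates R X + t. Camera axes: x right, y down, z forward; pixel columns grow to the right and rows downward; lengths in m; the calibration is good to about 2 mm. A picture is of the moment at which its call begins.
- robot.close_job(): hands the job in; it is judged then, once.
The state is a dict: "time": time; "joint_positions": joint angles; "qvel": joint speeds; "joint_torque": joint torques, N m; "tool_pos": TCP position; "ee_rot": TCP orientation; "wrist_force": force on the tool from outside, world axes, zero at the start; "wrist_torque": the same for the moment, N m; "width": finger opening in m; "finger_force": force on a finger pad.
Only numpy, scipy, OpenCV 4.12 (cv2) and the standard library are available. Lean on these libraries where they do the work, as an engineer would, in place of code of your own. Each camera call takes 0.05 s, during which the arm holds its last target. There are 200 camera calls.

### The job

The black wing knob has only been set loosely on the stud of the clamping fixture. Press it down gently and turn it backwards (counterclockwise from above) until you feel it click down into the thread; then, keeping it pressed down, turn it forwards (clockwise) until it is fully home and the clamp bar is down on the nipple, and let go. Never force the knob, and leave the valve body, the loose nipple and the brass plug beside the fixture where they stand.

Things in the scene. Friction and masses are not known exactly. Their poses are not given: they have to be found in the camera images.
- knob: Black clamp knob on the stud, 51 mm across, 53.5 mm high, 0.16 to 0.25 kg. Origin at the centre of its underside, z up its axis. A round skirt (up to 28 mm above the origin) carries a wing grip: an upright flat bar 58 mm long (knob's x), 13 mm thick (knob's y), from 28 to 53.5 mm. Three lugs inside, unseen, at an angle not told. 1.5 mm play on the stud.
- knob_wing (a point): Middle of the knob's wing, on its axis, 40 mm above its origin: where to grip, fingers closing along the knob's y.
- fixture: Fixed steel fixture: base plate 130 x 76 x 10 mm, upright stud, clamp bar, clamped workpiece (a hex nipple, towards the fixture's +x). Origin on the stud's axis at bench height, z up, x along the bar. Interrupted right-hand thread, three leads 120 degrees apart, at an angle that differs each time and is not told. More than 40 N between knob and fixture is forcing it.
- stud_seat (a point): On the stud's axis, 66 mm over the bench: where the knob's origin is as it sits loosely, lugs on top of the leads. Forwards from there is a hard stop. After 0.1 to 1.4 rad counterclockwise the lugs come over the thread's mouths, a window 0.14 rad wide with a hard stop beyond; there the knob falls 3.5 mm by its weight and goes on down only if pressed.
- stud_mouth (a point): On the stud's axis, 57.5 mm over the bench: where the knob's origin is when pressed into the thread's mouths (7 N against the bar's spring). Only from this height or up to 1.5 mm above do the lugs pass under the leads when turned clockwise; higher they butt against the leads' ends. Pressed harder the knob goes lower, at most 4.5 mm, and can still be turned.
- stud_home (a point): On the stud's axis, 55 mm over the bench: where the knob's origin is when home. The leads draw it down to here over the first 0.8 rad clockwise from where it clicked (0.95 rad if turned to the far side of the mouth); then 0.7 rad level, where it stays by itself when let go; then a hard stop.
- clamp_bar (a joint): Downward travel in m of the sprung steel clamp bar under the knob: 0 free (its top 62.5 mm over the bench), 0.005 when the knob is pressed into the thread's mouths, 0.0075 when the knob is home and the bar holds the workpiece. The spring presses up with 4 N at 0 and 1 N more per mm.
- valve: Grey cast valve body standing beside the fixture on its -y side, 38 x 46 x 86 mm, loose; origin under its centre. Leave alone. Farther on the same side stands the tall bench drill (from about world y = -0.2 on): swing the arm clear of it.
- nipple: Loose grey hex nipple standing beside the fixture on its +y side, 27 x 31 x 37 mm; origin under its centre. Leave alone.
- plug: Loose brass plug with a square head standing beside the fixture's far +y corner, 25 x 25 x 23 mm; origin under its centre. Leave alone.
There are look-alikes about, which are no part of the job. Leave any green or orange look-alike of the knob alone.

How it is judged:
On the way:
1. the knob has clicked down into the thread's mouths (z of knob in the frame of fixture below 0.0595 m and horizontal distance between knob and fixture below 0.004 m and angle between knob's own z axis and vertical below 0.09 rad), for 0.1 s.
At the end, for the whole second after the job is handed in: The knob, let go and at rest, is upright (within 0.09 rad) on the stud (within 4 mm), home: its origin less than 56 mm over the bench, with the clamp bar held down more than 6.5 mm (z of knob in the frame of fixture below 0.056 m and value of joint clamp_bar above 0.0065 m and horizontal distance between knob and fixture below 0.004 m and angle between knob's own z axis and vertical below 0.09 rad and linear speed of knob below 0.01 m/s and angular speed of knob below 0.1 rad/s); the robot touches nothing.
It fails at once if the knob is forced: more than 40 N between knob and fixture (contact force between knob and fixture above 40 N).
It fails at once if the small cast valve body is moved more than 15 mm (distance of valve from where it was at the start of the episode above 0.015 m).
It fails at once if the hex nipple is moved more than 15 mm (distance of nipple from where it was at the start of the episode above 0.015 m).
It fails at once if the brass plug is moved more than 15 mm (distance of plug from where it was at the start of the episode above 0.015 m).
It also fails if it takes over 61 s, if anything falls off the work surface, if the arm or the gripper's body presses on something with over 40 N, if the wrist force passes 120 N, or if a joint passes its speed limit or range.

## Working session

There is one attempt and no reset: what is moved stays moved. The work goes in short steps, Python scripts to look and compute and a shell command to move; the robot and the scene stay as the last step left them, time stands still between calls to the robot, and variables do not carry over. Pictures are saved under pics/ and viewed, at most 10 in all, crops included, and the job is handed in when it is done.

```bash
mkdir -p pics; ls; python3 - <<'E'
from bench import robot, vision
import cv2,numpy as np,pickle
o=robot.get_obs();print(o)
for n in("side","top"):
    s=vision.snapshot(n);pickle.dump(s,open(f"pics/{n}0.pkl","wb"))
    cv2.imwrite(f"pics/{n}0.png",s["color"][:,:,::-1]);print(n,s["fx"],s["cx"],s["cy"],s["R"],s["t"])
E
```

```text
pics
{'time': 0.0, 'joint_positions': array([-1.25607666e+00,  8.79460960e-02,  1.37221314e+00,  6.47698481e-06,
        1.68357800e+00, -1.03123293e-01]), 'qvel': array([-4.00513816e-04, -1.55192842e-03, -2.41906818e-03, -1.51175744e-03,
       -8.91141930e-06,  2.99067268e-03]), 'joint_torque': array([-5.66213712e-04, -3.40189075e+01, -3.02424681e+01,  7.17950170e-02,
        3.29814409e-02, -2.02635483e-04]), 'tool_pos': array([ 0.22298136, -0.50210556,  0.16702997]), 'ee_rot': array([-3.13946013e+00, -2.27167228e-04,  4.17843438e-01]), 'wrist_force': array([ 0.46477522,  0.41345258, -0.35918902]), 'wrist_torque': array([0.00592883, 0.00308997, 0.00766567]), 'finger_force': 0.0, 'width': 0.09395103101632518}
side 515.521335761471 313.68182352348435 196.8575030838431 [[-0.94006454 -0.34076056  0.01268479]
 [-0.18135785  0.46812225 -0.86485311]
 [ 0.2887698  -0.81531822 -0.50186472]] [0.46686681 0.20409044 0.8462665 ]
top 379.6078458624965 320.4412443643074 207.5443816086196 [[-0.00547827 -0.99986685 -0.0153711 ]
 [-0.99303195  0.00724905 -0.1176223 ]
 [ 0.11771807  0.01461962 -0.99293944]] [-0.01868397  0.55017722  0.85914765]
```

View pics/top0.png

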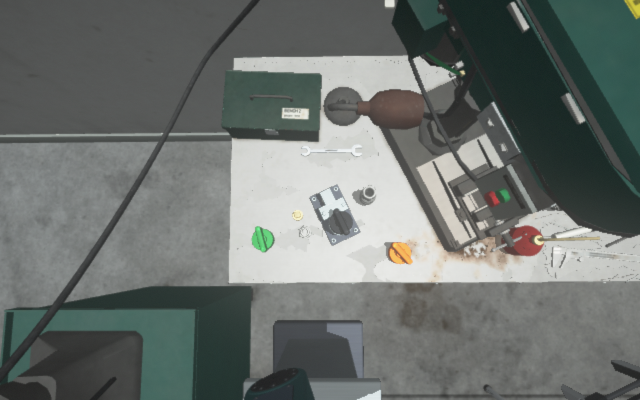

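View pics/side0.png

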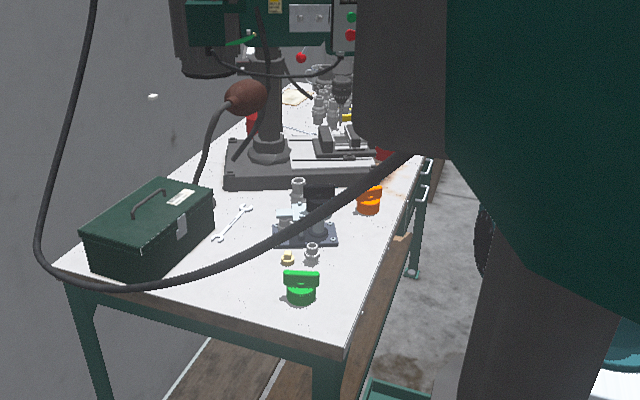

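Top view: candidates are the black knob (341,221) on the fixture, the green look-alike (262,238) and the orange look-alike (400,253). The black one on the fixture matches the description. In the side view it is partly behind the cable at about (322,200).

```bash
cat > h.py <<'E'
import numpy as np,cv2,pickle
def cloud(s):
    v,u=np.mgrid[0:400,0:640];z=s["z_map"]
    P=np.stack([(u-s["cx"])/s["fx"]*z,(v-s["cy"])/s["fy"]*z,z],-1)
    return (P-s["t"])@s["R"]
def rect(P2):
    c,(w,h),a=cv2.minAreaRect((P2*1000).astype(np.float32)); 
    if w<h:w,h,a=h,w,a+90
    return np.array(c)/1000,w,h,a
E
python3 - <<'E'
from h import *
s=pickle.load(open("pics/top0.pkl","rb"));W=cloud(s);c=s["color"]
cv2.imwrite("pics/crop1.png",cv2.resize(c[170:260,280:400,::-1],None,fx=6,fy=6,interpolation=cv2.INTER_CUBIC))
sub=np.zeros(c.shape[:2],bool);sub[170:260,300:385]=1
dark=c.max(2)<75
m=sub&dark&(W[...,2]>.108)&(W[...,2]<.135)
P=W[m];print("wing top",len(P),P.mean(0),np.median(P[:,2]),rect(P[:,:2]))
m=sub&(W[...,2]>.006)&(W[...,2]<.016);print("base",m.sum(),rect(W[m][:,:2]))
for v in range(184,246,6):print(v,' '.join('%4.0f'%(1000*W[v,u,2]) for u in range(310,384,4)))
for u,v in((341,221),(368,193),(297,215),(304,231)):print(u,v,W[v,u])
E
```

```text
wing top 0 [nan nan nan] nan (array([0., 0.]), 0.0, 0.0, 0.0)
base 728 (array([ 0.53990033, -0.05121909]), 149.99790954589844, 145.6245880126953, 68.95503997802734)
184   -2   -1   -3   -4   -1   -2   -0   -1    2    1    1   -0   -1   -3    1    2   -0    0   -1
190   -0    1   -0    3   61   59   12   10   -0   -1   -3   -1   -2   55   57   59   85   -1   -1
196   -0   13   10   63   61   59    8    8    8   -2   -0   -2   -2   59   86    8   84    2   -1
202   -1   11    9    9   63   60   62   61   62    0   -3    1    4   33   50   53   -0    0    0
208   -2    7    8   62   62   59   61   63   62   59   -2    1   -0   -2   -3   -0    0   -3   -0
214    1    1    8   63   61   62  108  119   93   93    7   -2   -1   -3   -0   -2    2    1   -1
220    1   -4   -3    9   12   94   94  118  918   94   92    7    1   -2   -2   -3    1    4   -1
226   -1    2    1   -0    9   92   94   95  118  118   93   10   -3   -3   -0    1   -2   -2    2
232   24   -3   -1    1    7    9   67   95   95  121   12    5   10   -1   -1    3    2    2   -1
238   -0   -1   -3    1   -2   11    9    8   13    6    0   -1    0   -1   -1   -0   -1   -2   -1
244    2   -2    1   -2   -0    1    9    0   -1   -0    0   -0    0    1   -3   -1   -2    2   -4
341 221 [ 0.51109428 -0.06675092  0.11657578]
368 193 [ 0.58586279 -0.13591251  0.01859992]
297 215 [0.5337637  0.03359491 0.02301961]
304 231 [0.49595786 0.01721957 0.01939087]<stdin>:7: RuntimeWarning: Mean of empty slice.
  ret = um.true_divide(
  return _methods._mean(a, axis=axis, dtype=dtype,
  ret = ret.dtype.type(ret / rcount)
```

View pics/crop1.png

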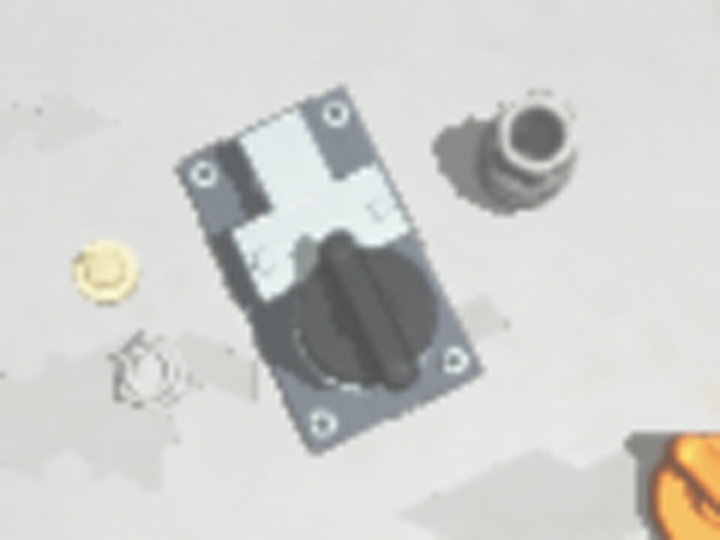

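The crop shows the black wing knob on the stud: wing ends at crop (340,240) and (400,378), that is full-image (336.7,210) and (346.7,233). The valve is at crop (535,135), the plug at (105,270) and the loose nipple at (148,370). Next I cast rays onto the wing-top plane.

```bash
cat >> h.py <<'E'
def ray(s,uv,z):
    uv=np.atleast_2d(uv);d=np.c_[(uv[:,0]-s["cx"])/s["fx"],(uv[:,1]-s["cy"])/s["fy"],np.ones(len(uv))]@s["R"]
    C=-s["R"].T@s["t"];return C+d*((z-C[2])/d[:,2])[:,None]
E
python3 - <<'E'
from h import *
s=pickle.load(open("pics/top0.pkl","rb"));W=cloud(s);c=s["color"]
sub=np.zeros(c.shape[:2],bool);sub[205:238,325:360]=1
m=sub&(W[...,2]>.107)&(W[...,2]<.135)
v,u=np.where(m);P=ray(s,np.c_[u,v],.1195);print("wing",len(P),P.mean(0),rect(P[:,:2]),np.median(W[m][:,2]))
_,_,vt=np.linalg.svd(P[:,:2]-P[:,:2].mean(0));print("pca",np.degrees(np.arctan2(vt[0,1],vt[0,0])))
m=sub&(W[...,2]>.085)&(W[...,2]<.135)
v,u=np.where(sub&(W[...,2]>.085)&(W[...,2]<.103));P=ray(s,np.c_[u,v],.094);print("skirt",rect(P[:,:2]),cv2.minEnclosingCircle((P[:,:2]*1000).astype(np.float32)))
# base corners in crop
k=np.array([[344,84],[178,165],[314,455],[484,372]])/6-.42+[280,170]
Q=ray(s,k,.01);print("base corners",Q[:,:2],Q.mean(0),[np.linalg.norm(Q[i]-Q[(i+1)%4]) for i in range(4)])
d=(Q[0]+Q[1]-Q[2]-Q[3]);print("fixture x deg",np.degrees(np.arctan2(d[1],d[0])))
E
```

```text
wing 178 [ 0.51111814 -0.0663259   0.1195    ] (array([ 0.51097955, -0.06660022]), 60.30585479736328, 13.25764274597168, 25.91705322265625) 0.11836867501372025
pca -154.56607364142658
skirt (array([ 0.51141626, -0.06596028]), 49.114166259765625, 47.827308654785156, 44.22487258911133) ((511.2080078125, -66.65369415283203), 25.258956909179688)
base corners [[ 0.61090056 -0.06212334]
 [ 0.57835624  0.00504785]
 [ 0.46179763 -0.04865951]
 [ 0.49425424 -0.11653165]] [ 0.53632717 -0.05556666  0.01      ] [np.float64(0.0746398189471086), np.float64(0.1283370158563641), np.float64(0.07523336427003575), np.float64(0.128711417738333)]
fixture x deg 24.872817526843114
```

```bash
python3 - <<'E'
from h import *
s=pickle.load(open("pics/top0.pkl","rb"));W=cloud(s)
for u,v in((170,125),(200,75),(120,195),(430,90),(500,150),(420,60)):print(u,v,W[v,u])
E
python3 -m crank '[[0.4,[0.023,-0.034,-0.004],[0,0,0]],[0.4,[0.023,-0.034,-0.004],[0,0,0]],[0.4,[0.023,-0.034,-0.004],[0,0,0]],[0.4,[0.023,-0.034,-0.004],[0,0,0]],[0.4,[0.023,-0.034,-0.004],[0,0,0]],[0.4,[0.023,-0.034,-0.004],[0,0,0]],[0.4,[0.023,-0.034,0],[0,0,0]],[0.4,[0,0,0],[0,0,0]]]'
```

```text
170 125 [0.72902686 0.31081471 0.1047908 ]
200 75 [ 0.95933905  0.32803826 -0.12709418]
120 195 [ 0.70425483  0.88081809 -0.73938448]
430 90 [ 0.83450344 -0.28911184  0.03419325]
500 150 [ 0.59458172 -0.29373461  0.36475521]
420 60 [ 9.29913981e-01 -2.76965220e-01 -7.17434487e-04]
time: 0.9
tool_pos: [0.2743, -0.2164, 0.1925]
ee_rot: [3.141, -0.002, 0.424]
wrist_force: [0.3, -0.3, 0.2]
width: 0.0567
finger_force: 0.0
```

```bash
python3 -m crank '[[0.4,[0.04,-0.0056,0],[0,0,-1.3]],[0.4,[0.04,-0.0056,0],[0,0,0]],[0.4,[0.04,-0.0056,0],[0,0,0]],[0.4,[0.04,-0.0056,0],[0,0,0]],[0.4,[0.04,-0.0056,0],[0,0,0]],[0.4,[0.04,-0.0056,0],[0,0,0]],[0.4,[0.04,-0.0056,0.02],[0,0,0]],[0.4,[0,0,0],[0,0,0]]]'
python3 - <<'E'
from bench import robot, vision
from h import *
print(robot.get_obs()["tool_pos"])
s=vision.snapshot("wrist");pickle.dump(s,open("pics/w1.pkl","wb"));cv2.imwrite("pics/w1.png",s["color"][:,:,::-1])
W=cloud(s);m=(W[...,2]>.107)&(W[...,2]<.13)&(np.hypot(W[...,0]-.511,W[...,1]+.067)<.04)
v,u=np.where(m);P=ray(s,np.c_[u,v],.1195);print(len(P),P.mean(0),rect(P[:,:2]),np.median(W[m][:,2]))
E
```

```text
time: 1.7
tool_pos: [0.5118, -0.0639, 0.1672]
ee_rot: [-3.136, 0.005, 0.444]
wrist_force: [-0.5, -0.3, -0.6]
width: 0.0566
finger_force: 0.0
[ 0.51179706 -0.06390144  0.16724819]
1235 [ 0.51306768 -0.06731773  0.1195    ] (array([ 0.512513  , -0.06784618]), 62.154109954833984, 12.808862686157227, 25.220657348632812) 0.1195150655356314
```

View pics/w1.png

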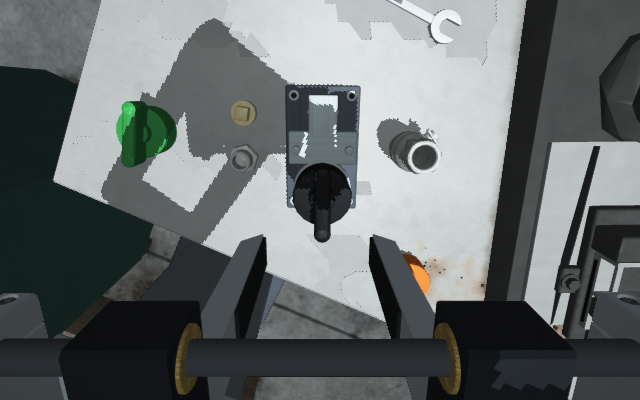

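The wrist view shows the black knob at (322,205), centred between the fingers, its wing lying along tool x. It measures (0.512,-0.067) at 25.3°, which agrees with the top view. I move 3 mm along tool y, descend to z≈0.097 and close.

```bash
python3 -m crank '[[0.4,[-0.001,0.003,0.02],[0,0,0]],[0.4,[0,0,0.02],[0,0,0]],[0.4,[0,0,0.02],[0,0,0]],[0.4,[0,0,0.01],[0,0,0]],[0.4,[0,0,0],[0,0,0]]]' && python3 -m crank '[[0.7,[0,0,0],[0,0,0]],[0.8,[0,0,0],[0,0,0]],[0.9,[0,0,0],[0,0,0]],[1,[0,0,0],[0,0,0]],[1,[0,0,0],[0,0,0]],[1,[0,0,0],[0,0,0]],[1,[0,0,0],[0,0,0]]]'
```

```text
time: 2.25
tool_pos: [0.5096, -0.0698, 0.1009]
ee_rot: [-3.14, 0.003, 0.439]
wrist_force: [-0.7, -0.2, 0.8]
width: 0.0564
finger_force: 0.0
time: 2.95
tool_pos: [0.5112, -0.0689, 0.1022]
ee_rot: [3.142, 0.0, 0.441]
wrist_force: [-0.5, 0.2, 0.4]
width: 0.0039
finger_force: 0.0
```

```bash
python3 - <<'E'
from bench import robot, vision
from h import *
o=robot.get_obs();print({k:o[k] for k in("time","tool_pos","ee_rot","width","finger_force","wrist_force","joint_positions")})
w=vision.snapshot("wrist")["color"];t=vision.snapshot("side");pickle.dump(t,open("pics/s2.pkl","wb"))
a=w[:,100:540];b=cv2.resize(t["color"][150:280,230:400],None,fx=2.1,fy=3.08)[:400]
cv2.imwrite("pics/c2.png",np.hstack([a,b[:400]])[:,:,::-1])
E
```

```text
{'time': 2.95, 'tool_pos': array([ 0.5111979 , -0.0688698 ,  0.10217815]), 'ee_rot': array([3.14152555e+00, 2.22196566e-05, 4.40602702e-01]), 'width': 0.0038735771705671377, 'finger_force': 0.0, 'wrist_force': array([-0.50204109,  0.21783042,  0.41638009]), 'joint_positions': array([-2.43816519e-01,  3.37088835e-02,  1.55820592e+00, -6.60508324e-05,
        1.54965264e+00,  8.86378500e-01])}
```

View pics/c2.png

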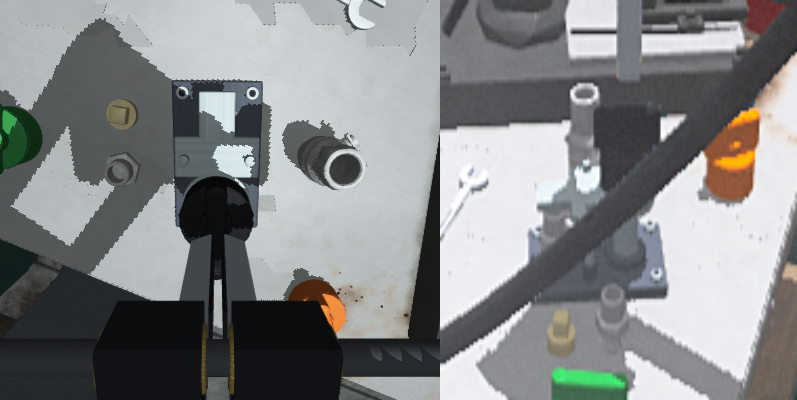

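```bash
python3 - <<'E'
from bench import robot, vision
from h import *
def pr(s,X):
    c=s["R"]@np.array(X)+s["t"];return (s["fx"]*c[0]/c[2]+s["cx"],s["fy"]*c[1]/c[2]+s["cy"],c[2])
t=pickle.load(open("pics/s2.pkl","rb"));w=vision.snapshot("wrist");tp=vision.snapshot("top")
for n,s in(("side",t),("wrist",w),("top",tp)):
    print(n,"tcp",pr(s,[.5112,-.0689,.102]),"wing",pr(s,[.512,-.067,.1195]))
    W=cloud(s)
    for c in((.512,-.067),):
        m=(np.hypot(W[...,0]-c[0],W[...,1]-c[1])<.05)&(W[...,2]>.107)&(W[...,2]<.3)
        print(m.sum(), np.histogram(W[m][:,2],np.arange(.1,.31,.02))[0])
W=cloud(w)
print(W[240,317],W[215,317],W[260,300],W[260,335])
W=cloud(t)
for v in range(150,205,6):print(v,[list(np.round(W[v,u],3)) for u in(308,316,320,330,340)])
E
```

```text
side tcp (np.float64(319.399258496026), np.float64(192.166977107659), np.float64(0.9988708422139441)) wing (np.float64(318.8437372734003), np.float64(184.61615179558157), np.float64(0.9887701207627019))
1129 [222  48  80 115 116  39   0  46 112 351]
wrist tcp (np.float64(316.8422157249544), np.float64(224.67223099800182), np.float64(0.23103327952956387)) wing (np.float64(314.50505817855503), np.float64(232.49883063778935), np.float64(0.21380789096962616))
32484 [  872   265   637  1073  1491   726     6 17538  9876     0]
top tcp (np.float64(341.7384912376247), np.float64(221.50250175798104), np.float64(0.8170380085427074)) wing (np.float64(341.16650927419613), np.float64(220.45611529189097), np.float64(0.7997835201520941))
118 [ 0  0  0  0  0  0  0 13 76 29]
[ 0.51790905 -0.06591898  0.14468845] [ 0.52279086 -0.06359385  0.11972502] [ 0.51595157 -0.05830019  0.17137418] [ 0.52264389 -0.07282255  0.17112799]
150 [[np.float64(0.641), np.float64(-0.356), np.float64(0.046)], [np.float64(0.514), np.float64(-0.051), np.float64(0.199)], [np.float64(0.508), np.float64(-0.057), np.float64(0.
[... 2153 characters left out ...]
loat64(-0.068), np.float64(0.107)], [np.float64(0.34), np.float64(0.378), np.float64(0.374)]]
198 [[np.float64(0.528), np.float64(-0.052), np.float64(0.095)], [np.float64(0.514), np.float64(-0.059), np.float64(0.094)], [np.float64(0.506), np.float64(-0.058), np.float64(0.096)], [np.float64(0.489), np.float64(-0.068), np.float64(0.094)], [np.float64(0.338), np.float64(0.383), np.float64(0.371)]]
204 [[np.float64(0.526), np.float64(-0.045), np.float64(0.086)], [np.float64(0.508), np.float64(-0.041), np.float64(0.092)], [np.float64(0.501), np.float64(-0.045), np.float64(0.091)], [np.float64(0.348), np.float64(0.382), np.float64(0.362)], [np.float64(0.338), np.float64(0.383), np.float64(0.365)]]
```

Both views show the fingers shut above the wing: their tips end at z≈0.145 although the reported TCP is 0.102. So the real tips lie about 40 mm behind the reported TCP. I'll measure that offset precisely.

```bash
python3 - <<'E'
from h import *
t=pickle.load(open("pics/s2.pkl","rb"));W=cloud(t)
for v in range(168,186):print(v,[list(np.round(W[v,u],3)) for u in(313,318,322)])
m=(W[...,2]>.14)&(W[...,2]<.2)&(np.hypot(W[...,0]-.512,W[...,1]+.067)<.06);v,u=np.where(m)
print(v.max(),u.min(),u.max());
for vv in(150,160,170):
    q=u[v==vv];print(vv,q.min(),q.max(),ray(t,[q.mean(),vv],W[vv,int(q.mean()),2]))
print(ray(t,[318,v.max()+.5],.145))
E
```

```text
168 [[np.float64(0.595), np.float64(-0.265), np.float64(0.046)], [np.float64(0.51), np.float64(-0.054), np.float64(0.162)], [np.float64(0.504), np.float64(-0.059), np.float64(0.161)]]
169 [[np.float64(0.597), np.float64(-0.27), np.float64(0.041)], [np.float64(0.51), np.float64(-0.054), np.float64(0.159)], [np.float64(0.503), np.float64(-0.058), np.float64(0.159)]]
170 [[np.float64(0.596), np.float64(-0.268), np.float64(0.04)], [np.float64(0.51), np.float64(-0.054), np.float64(0.158)], [np.float64(0.503), np.float64(-0.057), np.float64(0.157)]]
171 [[np.float64(0.598), np.float64(-0.273), np.float64(0.034)], [np.float64(0.51), np.float64(-0.056), np.float64(0.155)], [np.float64(0.503), np.float64(-0.058), np.float64(0.155)]]
172 [[np.float64(0.595), np.float64(-0.266), np.float64(0.035)], [np.float64(0.51), np.float64(-0.055), np.float64(0.153)], [np.float64(0.503), np.float64(-0.057), np.float64(0.153)]]
173 [[np.float64(0.594), np.float64(-0.262), np.float64(0.035)], [np.float64(0.511), np.float64(-0.056), np.float64(0.15)], [np.float64(0.504), np.float64(-0.059), np.float64(0.15)]]
[... 1710 characters left out ...]
.015)], [np.float64(0.579), np.float64(-0.258), np.float64(0.013)], [np.float64(0.572), np.float64(-0.264), np.float64(0.011)]]
184 [[np.float64(0.523), np.float64(-0.064), np.float64(0.12)], [np.float64(0.514), np.float64(-0.067), np.float64(0.121)], [np.float64(0.507), np.float64(-0.07), np.float64(0.12)]]
185 [[np.float64(0.522), np.float64(-0.061), np.float64(0.12)], [np.float64(0.513), np.float64(-0.065), np.float64(0.119)], [np.float64(0.505), np.float64(-0.066), np.float64(0.12)]]
175 314 325
150 314 325 [[ 0.50767557 -0.05410767  0.19873862]]
160 314 325 [[ 0.50823737 -0.05689892  0.1771843 ]]
170 314 324 [[ 0.50802301 -0.05456698  0.15764513]]
[[ 0.51025548 -0.05594046  0.145     ]]
```

```bash
python3 -m crank '[[0.5,[0,0,0],[0,0,0]],[0.5,[0,0,0],[0,0,0]],[0.5,[0,0,0],[0,0,0]],[0.5,[0,0,0.01],[0,0,0]],[0.5,[0,0,0.01],[0,0,0]],[0.5,[0,0,0.01],[0,0,0]],[0.5,[0,0,0.007],[0,0,0]],[0.5,[0,0,0],[0,0,0]]]' && python3 -m crank '[[0.5,[0,0,0.003],[0,0,0]],[0.5,[0,0,0.002],[0,0,0]],[0.5,[0,0,0],[0,0,0]]]'
python3 - <<'E'
from bench import robot, vision
from h import *
s=vision.snapshot("side")
cv2.imwrite("pics/c3.png",cv2.resize(s["color"][150:240,270:370,::-1],None,fx=6,fy=6,interpolation=cv2.INTER_CUBIC))
W=cloud(s)
for v in range(186,206,2):print(v,[list(np.round(W[v,u],3)) for u in range(308,334,5)])
E
```

```text
time: 3.95
tool_pos: [0.5098, -0.0686, 0.0631]
ee_rot: [-3.139, 0.003, 0.44]
wrist_force: [-0.2, -0.7, -0.0]
width: 0.0468
finger_force: 0.0
time: 4.25
tool_pos: [0.5113, -0.0689, 0.0602]
ee_rot: [3.141, -0.0, 0.441]
wrist_force: [0.2, 0.2, -0.5]
width: 0.0467
finger_force: 0.0
186 [[np.float64(0.529), np.float64(-0.054), np.float64(0.119)], [np.float64(0.52), np.float64(-0.057), np.float64(0.12)], [np.float64(0.502), np.float64(-0.034), np.float64(0.136)], [np.float64(0.494), np.float64(-0.038), np.float64(0.135)], [np.float64(0.495), np.float64(-0.07), np.float64(0.118)], [np.float64(0.485), np.float64(-0.073), np.float64(0.119)]]
188 [[np.float64(0.528), np.float64(-0.051), np.float64(0.117)], [np.float64(0.519), np.float64(-0.055), np.float64(0.117)], [np.float64(0.502), np.float64(-0.034), np.float64(0.131)], [np.float64(0.493), np.float64(-0.037), np.float64(0.132)], [np.float64(0.494), np.float64(-0.07), np.float64(0.114)], [np.float64(0.485), np.float64(-0.073), np.float64(0.114)]]
190 [[np.float64(0.529), np.float64(-0.053), np.float64(0.112)], [np.float64(0.52), np.float64(
[... 2108 characters left out ...]
7), np.float64(-0.048), np.float64(0.088)], [np.float64(0.514), np.float64(-0.042), np.float64(0.094)], [np.float64(0.506), np.float64(-0.046), np.float64(0.094)], [np.float64(0.497), np.float64(-0.049), np.float64(0.094)], [np.float64(0.351), np.float64(0.379), np.float64(0.362)], [np.float64(0.345), np.float64(0.381), np.float64(0.364)]]
204 [[np.float64(0.526), np.float64(-0.046), np.float64(0.085)], [np.float64(0.514), np.float64(-0.042), np.float64(0.09)], [np.float64(0.505), np.float64(-0.042), np.float64(0.091)], [np.float64(0.356), np.float64(0.376), np.float64(0.357)], [np.float64(0.35), np.float64(0.38), np.float64(0.361)], [np.float64(0.345), np.float64(0.382), np.float64(0.363)]]
```

View pics/c3.png

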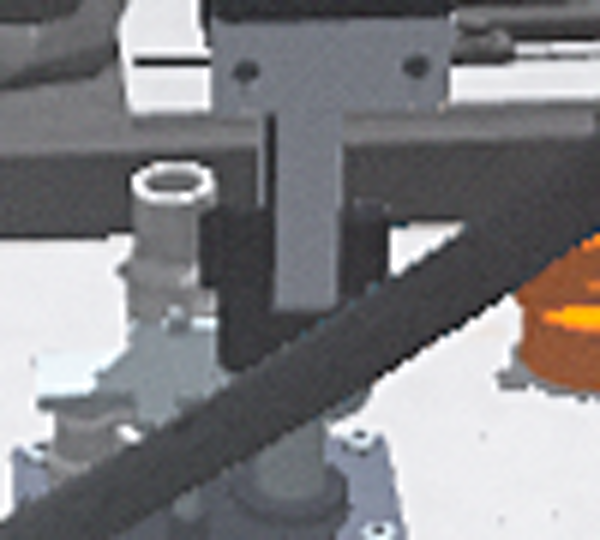

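The tips now straddle the wing at z≈0.10 (crop 305,310), centred on it. I lower 2 mm more and close.

```bash
python3 -m crank '[[0.7,[0,0,0.002],[0,0,0]],[0.8,[0,0,0],[0,0,0]],[0.9,[0,0,0],[0,0,0]],[1,[0,0,0],[0,0,0]],[1,[0,0,0],[0,0,0]],[1,[0,0,0],[0,0,0]]]'
```

```text
time: 4.9
tool_pos: [0.5111, -0.0688, 0.0582]
ee_rot: [-3.141, -0.0, 0.44]
wrist_force: [-0.4, 0.2, 0.1]
width: 0.0127
finger_force: 30.0
```

```bash
python3 -m crank '[[1,[0,0,0.001],[0,0,0]],[1,[0,0,0],[0,0,0]],[1,[0,0,0],[0,0,0]]]'; python3 -m crank '[[1,[0,0,0.001],[0,0,0]],[1,[0,0,0],[0,0,0]],[1,[0,0,0],[0,0,0]]]'
```

```text
time: 5.2
tool_pos: [0.5113, -0.0689, 0.0581]
ee_rot: [3.141, -0.0, 0.441]
wrist_force: [-2.6, 0.0, 5.6]
width: 0.0127
finger_force: 30.0
time: 5.5
tool_pos: [0.5113, -0.0689, 0.0581]
ee_rot: [3.141, -0.001, 0.441]
wrist_force: [-3.4, 0.8, 9.3]
width: 0.0129
finger_force: 30.0
```

```bash
for i in 1; do python3 -m crank '[[1,[0,0,0],[0,0,-2]],[1,[0,0,0],[0,0,-2]],[1,[0,0,0],[0,0,0]]]'; python3 -m crank '[[1,[0,0,0],[0,0,-2]],[1,[0,0,0],[0,0,-2]],[1,[0,0,0],[0,0,0]]]'; done; python3 -c "
from bench import robot;print(robot.get_obs()['wrist_torque'])"
```

```text
time: 5.8
tool_pos: [0.5118, -0.0687, 0.058]
ee_rot: [3.141, -0.002, 0.511]
wrist_force: [-3.0, 1.4, 8.4]
width: 0.0127
finger_force: 30.0
time: 6.1
tool_pos: [0.5119, -0.0685, 0.058]
ee_rot: [3.141, -0.002, 0.581]
wrist_force: [-1.9, 1.0, 8.6]
width: 0.0128
finger_force: 30.0
[ 0.43595024  0.48390597 -0.02467305]
```

```bash
python3 -m crank '[[1,[0,0,0],[0,0,-2]],[1,[0,0,0],[0,0,-2]],[1,[0,0,0],[0,0,0]]]'; python3 -m crank '[[1,[0,0,0],[0,0,-2]],[1,[0,0,0],[0,0,-2]],[1,[0,0,0],[0,0,0]]]';  python3 -c "
from bench import robot;print(robot.get_obs()['wrist_torque'])"
```

```text
time: 6.4
tool_pos: [0.512, -0.0684, 0.0579]
ee_rot: [3.141, -0.002, 0.651]
wrist_force: [-2.3, 2.5, 7.1]
width: 0.0126
finger_force: 30.0
time: 6.7
tool_pos: [0.512, -0.0684, 0.0576]
ee_rot: [3.141, -0.002, 0.72]
wrist_force: [-1.7, 2.0, 6.3]
width: 0.0127
finger_force: 30.0
[ 0.50772057  0.2839377  -0.07159404]
```

```bash
python3 -m crank '[[1,[0,0,0],[0,0,-2]],[1,[0,0,0],[0,0,-2]],[1,[0,0,0],[0,0,0]]]'; python3 -m crank '[[1,[0,0,0],[0,0,-2]],[1,[0,0,0],[0,0,-2]],[1,[0,0,0],[0,0,0]]]';  python3 -c "
from bench import robot;print(robot.get_obs()['wrist_torque'])"
```

```text
time: 7.0
tool_pos: [0.5114, -0.0686, 0.0562]
ee_rot: [3.141, -0.001, 0.79]
wrist_force: [1.1, 0.4, -1.2]
width: 0.0125
finger_force: 30.0
time: 7.3
tool_pos: [0.5106, -0.0689, 0.0549]
ee_rot: [-3.14, 0.001, 0.859]
wrist_force: [1.5, 0.3, -2.0]
width: 0.0128
finger_force: 30.0
[ 0.10946333 -0.12076589  0.02106487]
```

```bash
python3 -m crank '[[1,[0,0,0.001],[0,0,0]],[1,[0,0,0.001],[0,0,0]],[1,[0,0,0.001],[0,0,0]],[1,[0,0,0],[0,0,0]]]'; python3 -m crank '[[1,[0,0,0.001],[0,0,0]],[1,[0,0,0.001],[0,0,0]],[1,[0,0,0.001],[0,0,0]],[1,[0,0,0],[0,0,0]],[1,[0,0,0],[0,0,0]]]';  python3 -c "
from bench import robot;print(robot.get_obs()['wrist_torque'])"
```

```text
time: 7.7
tool_pos: [0.5109, -0.0689, 0.0533]
ee_rot: [-3.141, 0.0, 0.859]
wrist_force: [-2.1, 0.8, 2.2]
width: 0.0126
finger_force: 30.0
time: 8.2
tool_pos: [0.5112, -0.069, 0.0505]
ee_rot: [3.141, 0.0, 0.859]
wrist_force: [-3.0, 1.1, 3.4]
width: 0.0125
finger_force: 30.0
[0.10919825 0.59845483 0.01071339]
```

```bash
python3 -m crank '[[1,[0,0,0.001],[0,0,0]],[1,[0,0,0.001],[0,0,0]],[1,[0,0,0],[0,0,0]],[1,[0,0,0],[0,0,0]]]';  python3 -m crank '[[1,[0,0,0.001],[0,0,0]],[1,[0,0,0.001],[0,0,0]],[1,[0,0,0],[0,0,0]],[1,[0,0,0],[0,0,0]]]'; python3 -c "
from bench import robot;print(robot.get_obs()['wrist_torque'])"
```

```text
time: 8.6
tool_pos: [0.5112, -0.069, 0.0487]
ee_rot: [3.141, 0.0, 0.859]
wrist_force: [-3.8, 2.0, 5.4]
width: 0.0131
finger_force: 30.0
time: 9.0
tool_pos: [0.5112, -0.069, 0.0471]
ee_rot: [3.141, 0.0, 0.859]
wrist_force: [-4.1, 1.2, 6.2]
width: 0.013
finger_force: 30.0
[0.16169246 0.83673273 0.04482784]
```

```bash
python3 - <<'E'
from bench import robot, vision
from h import *
s=vision.snapshot("side");W=cloud(s)
m=(W[...,2]>.08)&(W[...,2]<.125)&(np.hypot(W[...,0]-.512,W[...,1]+.067)<.034)&(s["color"].max(2)<60)
v,u=np.where(m)
for q in range(303,338,3):
    vv=v[u==q]
    if len(vv):print(q,vv.min(),np.round(W[vv.min():vv.min()+14,q],3)[:, 2])
E
```

```text
306 193 [0.109 0.109 0.107 0.104 0.1   0.098 0.097 0.097 0.092 0.092 0.089 0.087
 0.083 0.075]
309 192 [0.11  0.109 0.11  0.107 0.104 0.103 0.099 0.097 0.096 0.091 0.092 0.088
 0.085 0.083]
312 193 [0.109 0.106 0.105 0.103 0.102 0.097 0.094 0.092 0.091 0.088 0.086 0.083
 0.084 0.084]
315 182 [0.122 0.121 0.119 0.118 0.116 0.111 0.108 0.109 0.109 0.109 0.108 0.107
 0.105 0.102]
318 205 [0.083 0.083 0.353 0.354 0.353 0.352 0.351 0.35  0.349 0.349 0.348 0.347
 0.346 0.345]
321 203 [0.084 0.084 0.357 0.356 0.356 0.355 0.353 0.354 0.353 0.352 0.351 0.35
 0.348 0.347]
330 189 [0.106 0.105 0.102 0.1   0.099 0.096 0.096 0.089 0.09  0.086 0.364 0.365
 0.365 0.363]
```

The wing top has dropped from 0.120 to 0.109 and the skirt from 0.094 to 0.084, so the knob is in the mouths. Now clockwise.

```bash
python3 -m crank '[[1,[0,0,0],[0,0,3]],[1,[0,0,0],[0,0,3]],[1,[0,0,0],[0,0,3]],[1,[0,0,0],[0,0,0]]]';python3 -c "
from bench import robot;print(robot.get_obs()['wrist_torque'])"; python3 -m crank '[[1,[0,0,0],[0,0,3]],[1,[0,0,0],[0,0,3]],[1,[0,0,0],[0,0,3]],[1,[0,0,0],[0,0,0]]]';  python3 -c "
from bench import robot;print(robot.get_obs()['wrist_torque'])"
```

```text
time: 9.45
tool_pos: [0.5118, -0.0689, 0.0473]
ee_rot: [3.14, -0.001, 0.702]
wrist_force: [-4.3, 1.7, 6.9]
width: 0.013
finger_force: 30.0
[0.30272929 0.66612178 0.0377932 ]
time: 9.85
tool_pos: [0.5116, -0.0688, 0.0473]
ee_rot: [3.141, -0.001, 0.545]
wrist_force: [-3.7, 1.9, 8.1]
width: 0.0129
finger_force: 30.0
[ 0.30359669  0.75252448 -0.03992058]
```

```bash
python3 -m crank '[[1,[0,0,0],[0,0,3]],[1,[0,0,0],[0,0,3]],[1,[0,0,0],[0,0,3]],[1,[0,0,0],[0,0,3]],[1,[0,0,0],[0,0,3]],[1,[0,0,0],[0,0,3]],[1,[0,0,0],[0,0,0]]]';python3 -c "
from bench import robot;print(robot.get_obs()['wrist_torque'])"; python3 -m crank '[[1,[0,0,0],[0,0,3]],[1,[0,0,0],[0,0,3]],[1,[0,0,0],[0,0,3]],[1,[0,0,0],[0,0,3]],[1,[0,0,0],[0,0,3]],[1,[0,0,0],[0,0,3]],[1,[0,0,0],[0,0,0]]]';  python3 -c "
from bench import robot;print(robot.get_obs()['wrist_torque'])"
```

```text
time: 10.55
tool_pos: [0.5116, -0.0687, 0.0473]
ee_rot: [3.142, -0.001, 0.231]
wrist_force: [-4.2, 2.1, 8.1]
width: 0.0133
finger_force: 30.0
[ 0.36130894  0.79365811 -0.014697  ]
time: 11.25
tool_pos: [0.5116, -0.0685, 0.0472]
ee_rot: [-3.141, -0.001, -0.084]
wrist_force: [-2.9, 3.0, 6.8]
width: 0.0127
finger_force: 30.0
[ 0.43655093  0.71792564 -0.01387005]
```

```bash
python3 -m crank '[[1,[0,0,0],[0,0,3]],[1,[0,0,0],[0,0,3]],[1,[0,0,0],[0,0,3]],[1,[0,0,0],[0,0,3]],[1,[0,0,0],[0,0,3]],[1,[0,0,0],[0,0,0]]]';python3 -c "
from bench import robot;print(robot.get_obs()['wrist_torque'])"; python3 -m crank '[[1,[0,0,0],[0,0,3]],[1,[0,0,0],[0,0,3]],[1,[0,0,0],[0,0,3]],[1,[0,0,0],[0,0,0]]]';  python3 -c "
from bench import robot;print(robot.get_obs()['wrist_torque'])"
```

```text
time: 11.85
tool_pos: [0.5116, -0.0683, 0.0472]
ee_rot: [-3.14, -0.001, -0.345]
wrist_force: [-4.3, 2.0, 8.0]
width: 0.0129
finger_force: 30.0
[ 0.52620657  0.71351405 -0.04079161]
time: 12.25
tool_pos: [0.5116, -0.0682, 0.0472]
ee_rot: [-3.14, -0.001, -0.502]
wrist_force: [-2.8, 3.0, 7.8]
width: 0.0129
finger_force: 30.0
[ 0.59704522  0.70489897 -0.04144269]
```

```bash
python3 -m crank '[[1,[0,0,-0.001],[0,0,0]],[1,[0,0,-0.0005],[0,0,0]],[1,[0,0,0],[0,0,0]],[1,[0,0,0],[0,0,0]]]'; python3 -m crank '[[1,[0,0,-0.001],[0,0,0]],[1,[0,0,0],[0,0,0]],[1,[0,0,0],[0,0,0]]]'
```

```text
time: 12.65
tool_pos: [0.5116, -0.0682, 0.0473]
ee_rot: [-3.14, 0.0, -0.502]
wrist_force: [0.7, 4.3, -0.3]
width: 0.0129
finger_force: 30.0
time: 12.95
tool_pos: [0.5115, -0.0682, 0.0474]
ee_rot: [-3.14, 0.001, -0.502]
wrist_force: [4.1, 4.0, -4.5]
width: 0.0126
finger_force: 30.0
```

The thread holds the knob: pulling up at 4.5 N doesn't lift it. I release it and lift away.

```bash
python3 -m crank '[[1,[0,0,0.001],[0,0,0]],[0.9,[0,0,0],[0,0,0]],[0.8,[0,0,0],[0,0,0]],[0.6,[0,0,0],[0,0,0]],[0.5,[0,0,0],[0,0,0]],[0.5,[0,0,0],[0,0,0]],[0.5,[0,0,0],[0,0,0]]]'; python3 -m crank '[[0.5,[0,0,-0.01],[0,0,0]],[0.5,[0,0,-0.02],[0,0,0]],[0.5,[0,0,-0.03],[0,0,0]],[0.5,[0,0,-0.03],[0,0,0]],[0.5,[0,0,-0.03],[0,0,0]],[0.5,[0,0,0],[0,0,0]],[0.5,[0,0,0],[0,0,0]]]'
python3 - <<'E'
from bench import robot, vision
from h import *
s=vision.snapshot("wrist");W=cloud(s)
cv2.imwrite("pics/c4.png",s["color"][:,:,::-1])
m=(W[...,2]>.098)&(W[...,2]<.13)&(np.hypot(W[...,0]-.512,W[...,1]+.067)<.04)
v,u=np.where(m);P=ray(s,np.c_[u,v],.1085);print(len(P),rect(P[:,:2]),np.median(W[m][:,2]))
b=(W[...,2]>.05)&(W[...,2]<.066)&(np.hypot(W[...,0]-.535,W[...,1]+.056)<.03)
print("bar z",b.sum(),np.median(W[b][:,2]))
E
```

```text
time: 13.65
tool_pos: [0.5112, -0.0693, 0.0477]
ee_rot: [3.141, -0.0, -0.502]
wrist_force: [-0.0, 0.3, -0.2]
width: 0.0454
finger_force: 0.0
time: 14.35
tool_pos: [0.5116, -0.0691, 0.1686]
ee_rot: [-3.141, -0.002, -0.502]
wrist_force: [-0.1, 0.2, -1.0]
width: 0.0471
finger_force: 0.0
1130 (array([ 0.51270929, -0.07006575]), 62.56800842285156, 12.714811325073242, 150.7882308959961) 0.10860799803611708
bar z 1742 0.05494613201711584
```

View pics/c4.png

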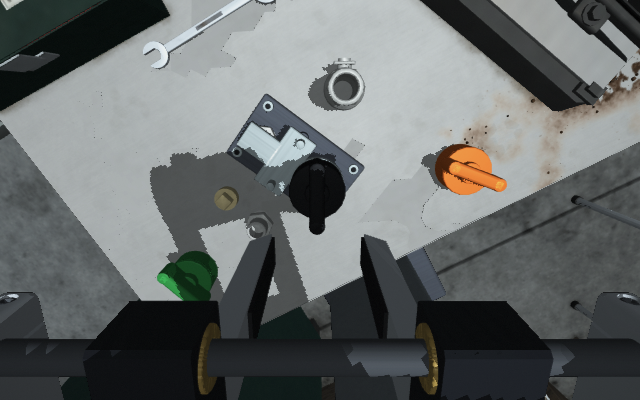

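The picture shows the knob free and home at (317,190), with its wing top at 0.1085, so its origin is at 55 mm. The bar is down at 0.055. Valve (344,88), plug (226,198) and nipple (258,225) are all standing, and the gripper is clear.

```bash
python3 -c "
from bench import robot;print(robot.close_job())"
```

```text
the job is handed in; nothing more can be done
None
```

The knob clicked into the thread and was turned home: its origin sits at about 55 mm and the clamp bar is down about 7.5 mm. I let go, left the valve, nipple and plug standing, and handed the job in at about 14 s; no verdict came back.

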